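# Nest a long rod in a pair of V-blocks against the end stop and clamp it

## Task

Set up the long steel extension rod for its length check: lay it gently into both V-blocks of the clamping fixture, with its end square against the end stop, and let it settle there by itself with the clamp still open. Then press the clamp's handle fully down until it locks over-centre and the rubber foot holds the rod in the blocks. Leave the short rod, the pen and the brush lying on the bench alone.

Things in the scene. Friction and masses are not known exactly. Their poses are not given: they have to be found in the camera images.
- rod_mid (a point): Centre of the long rod, half-way along it and on its axis: a plain grey steel cylinder 20 mm in diameter, 268 mm long, about 0.6 kg, lying on the worktop (this point starts 10 mm above it). Its y axis runs along the rod; both ends are alike. It can roll. A short rod (144 mm) of the same diameter lies on the same worktop and is not wanted.
- long_rod: The long rod as a whole; its origin lies 10 mm from rod_mid, on the rod's surface (on its underside at the start), its y axis along the rod.
- nest (a point): Where rod_mid must come to lie: on the axis of the V grooves, 48 mm above the worktop. Its y axis runs level along the grooves towards the end stop and the clamp, x is level and square to the grooves, z is up. When rod_mid is here the rod's end touches the stop.
- fixture: The clamping fixture, fixed to the worktop: an aluminium plate 90 mm wide (x), 12 mm thick and 336 mm long (y from -110 to +226 mm), its origin on the worktop right under the nest, axes as the nest's. On it stand two V-blocks, the end stop and the clamp. Between the blocks (y from -50 to +66 mm) only bare plate lies under the rod, so it can be held there by its middle.
- v_near_free_end: Grey steel V-block at y = -72 mm from the nest, origin at the centre of its underside: 36 mm wide, 44 mm long along the groove, top 46 mm above the worktop. Its 90 degree groove is 25 mm wide at the mouth. (Its own x axis runs along the groove.)
- v_near_stop: The other V-block, alike and in line, at y = +88 mm from the nest. The clamp's foot comes down on the rod above it.
- stop_face (a point): Centre of the end stop's hardened button, which the rod's end must touch: on the grooves' axis, 134 mm along y from the nest. The stop behind it is a steel block 40 mm wide, its top 58 mm above the worktop. Axes as the nest's.
- clamp_tip (a point): Tip of the clamp's arm. The clamp stands behind the end stop; its arm and handle move in the upright plane through the nest's y axis. Open (at the start) the arm stands upright with this point about 150 mm above the worktop and 175 mm along y from the nest, its foot reaching forward to y = 150 mm, so that the rod can be lowered freely in front of it.
- handle_grip (a point): Point on the centre line of the clamp's black handle, 15 mm from its end; the grip is 16 mm wide, 15 mm thick. Open, the handle slopes up and outward (+y) at 45 degrees, this point at y = 267 mm from the nest, height 135 mm. Pressed with a few newtons it goes almost straight down (y 275, 273, 268, 262 mm at heights 121, 115, 100, 68 mm) and locks at y = 261 mm, height 59 mm.
- clamp_handle (a joint): Angle of the handle against the clamp's arm, rad: 0 fully open (the start), 2.28 at dead centre, 2.34 at its stop, locked over-centre. It stays where it is left.
- clamp_foot: The round black rubber foot, 16 mm in diameter, under the tip of the clamp's arm; origin at the centre of its lower face. It is sprung and presses the rod into the V-block with about 10 N when the clamp is locked.
- short_rod: The short rod, a bystander: 20 mm in diameter, 144 mm long, lying loose on the worktop; origin at the middle of its underside at the start, y axis along it.
- pen: A bystander: white marker pen with a red cap, 135 mm long, 17 mm thick, lying near the worktop's front edge; origin under its middle, y axis along it.
- brush: A bystander: flat dust brush with a wooden handle, 165 mm long, 37 mm wide, 10 mm high, lying left of the clamp; origin under its middle, y axis along it.

How it is judged:
On the way:
1. the long rod lies released in both V-blocks, its end against the end stop, while the clamp is still open (x of rod_mid in the frame of nest between -0.0025 and 0.0025 m and z of rod_mid in the frame of nest between -0.003 and 0.003 m and angle between the y axis of rod_mid and the y axis of nest, either way round below 0.02 rad and y of rod_mid in the frame of nest between -0.003 and 0.003 m and value of joint clamp_handle below 1 rad and contact force between the fingers and long_rod below 0.1 N), for 0.2 s.
At the end, for the whole second after the job is handed in: the long rod lies at rest in both V-blocks (its centre within 2.5 mm of the grooves' axis sideways and 3 mm in height, parallel to it within 0.02 rad), its end against the stop within 3 mm, and the clamp handle is locked over-centre (past 2.31 rad) with the foot pressing on the rod with over 4 N (x of rod_mid in the frame of nest between -0.0025 and 0.0025 m and z of rod_mid in the frame of nest between -0.003 and 0.003 m and angle between the y axis of rod_mid and the y axis of nest, either way round below 0.02 rad and y of rod_mid in the frame of nest between -0.003 and 0.003 m and value of joint clamp_handle above 2.31 rad and contact force between long_rod and clamp_foot above 4 N and linear speed of long_rod below 0.01 m/s); the robot touches nothing.
It fails at once if the pen or the brush is moved by over 30 mm (distance of any of pen, brush from where it was at the start of the episode above 0.03 m).
It fails at once if the short rod is moved by over 30 mm (distance of short_rod from where it was at the start of the episode above 0.03 m).
It fails at once if the rod is dropped or driven hard against the V-blocks or the stop (contact force between long_rod and fixture above 150 N).
It also fails if it takes over 54 s, if anything falls off the work surface, if the arm or the gripper's body presses on something with over 40 N, if the wrist force passes 120 N, or if a joint passes its speed limit or range.

## Robot

A 6-joint arm with a two-finger parallel gripper is mounted at the origin on a cart in front of the work surface, level with it; the furniture and walls round the work are solid. World frame = base frame: x ahead of the robot, y to its left, z up, the work surface at z = 0. Lengths are in m, angles in rad, forces in N, time in s.
With the tool pointing down it reaches from about 0.275 to 1 m from the base axis. Payload 8.4 kg.
Tool frame: the origin (TCP) lies on the centre line of the jaws, within the pads' length; the fingertips stand 17 mm ahead of it and the grasp point (between the pads) lies 2 mm behind it (bot.tcp_to_tips is the y of the fingertips in the tool frame, in m); y points along the fingers, z is the direction in which the jaws open and shut, and the axes are right-handed (so a half turn about y gives the same grasp; the last joint's range is limited). The gripper opens to 85 mm and grips with 20 to 120 N. Pads are 22 mm wide; open, the fingers measure 114 mm over their backs; the gripper's body (76 mm by 85 mm) begins 54 mm behind the grasp point. The pads swing forward as they close: fully open they stand 13 mm farther back than shut.
Start: joints at [1.208, 0.353, 1.633, -0, 1.155, -0.002], TCP at [0.221, 0.585, 0.248] pointing down, gripper open.
Joint ranges: [-2.63, 2.63], [-0.92, 2.1], [0.06, 2.66], [-1.3, 4.44], [0, 2.69], [-3.02, 3.02]. Speed limits (rad/s): [2.22, 2.22, 2.79, 3.14, 3.14, 3.14].

## Interface

Orientations are given as a unit quaternion [x, y, z, w].
In Python, from workcell import bot, hand, kinematics, get_obs, vision, hand_in gives the robot as it stands. The module is installed in compiled form; this text tells all that it offers. Calls block until the motion is done:
- bot.reach(position, orientation): joint-space move of the TCP to a pose.
- bot.servo_line(position, ori=None, velocity=0.15): straight line of the TCP; ori=None keeps the orientation; velocity is the mean speed in m/s.
- bot.goto_joints(angles): joint-space move.
- hand.move_gripper(opening, strength=None): finger opening in m; strength is the grip in N (None keeps the last); returns when the fingers have stopped.
- bot.dwell(seconds).
- kinematics.solve_ik(position, orientation): joint angles nearest the present ones, or None.
- get_obs(): the state.
- vision.read_camera(name): name is "scene" or "top"; returns a dict with "frame" (384x512x3 uint8, red, green, blue), "intrinsics" (3x3 intrinsics, pixels), "view" (4x4, takes a point from world to camera coordinates). Camera axes: x right, y down, z forward; pixel columns grow to the right and rows downward; lengths in m; the calibration is good to about 2 mm. A picture is of the moment at which its call begins. There is no depth.
A pose or a line that the arm cannot do raises bot.IKError and nothing moves.
- hand_in(): hands the job in, once; it reports no verdict.
The state is a dict: "time_s": time; "joint_pos": joint angles; "joint_vel": joint speeds; "joint_efforts": joint torques, N m; "position": TCP position; "orientation": TCP orientation; "wrist_force": force on the tool from outside, world axes, zero at the start; "ft_torque": the same for the moment, N m; "gripper_width": finger opening in m.
Only numpy, scipy, OpenCV 4.12 (cv2) and the standard library are available. Lean on these libraries where they do the work, as an engineer would, in place of code of your own. Each camera call takes 0.05 s, during which the arm holds its last target.

## Working session

There is one attempt and no reset: what is moved stays moved. The work goes in short steps, each a Python script; the robot and the scene stay as the last script left them, time stands still between calls to the robot, and variables do not carry over. Pictures are saved under pics/ and viewed, and the job is handed in when it is done.

```bash
mkdir -p pics
python3 - <<'E'
from workcell import bot, hand, kinematics, get_obs, vision
import cv2,numpy as np
np.set_printoptions(precision=4,suppress=True)
for n in("scene","top"):
    d=vision.read_camera(n); cv2.imwrite(f"pics/{n}0.png",cv2.resize(d["frame"][:,:,::-1],None,fx=1.5,fy=1.5,interpolation=cv2.INTER_CUBIC))
    cv2.imwrite(f"{n}_raw.png",d["frame"][:,:,::-1]); np.savez(f"{n}.npz",K=d["intrinsics"],V=d["view"])
    V=np.array(d["view"]);print(d["intrinsics"],-V[:3,:3].T@V[:3,3],V)
print(get_obs(), bot.tcp_to_tips)
E
```

```text
[[363.5772   0.     254.3635]
 [  0.     363.5772 191.319 ]
 [  0.       0.       1.    ]] [-0.0466 -0.3911  0.5383] [[ 0.6588 -0.7522  0.0157 -0.2719]
 [-0.3729 -0.3445 -0.8616  0.3117]
 [ 0.6534  0.5617 -0.5074  0.5233]
 [ 0.      0.      0.      1.    ]]
[[413.3172   0.     253.4146]
 [  0.     413.3172 191.6759]
 [  0.       0.       1.    ]] [0.3705 0.076  1.0925] [[ 0.0116 -0.9999 -0.0094  0.082 ]
 [-0.9923 -0.0103 -0.1237  0.5035]
 [ 0.1236  0.0108 -0.9923  1.0375]
 [ 0.      0.      0.      1.    ]]
{'time_s': 0.1, 'joint_pos': array([ 1.2076,  0.3536,  1.634 ,  0.0001,  1.1552, -0.0024]), 'joint_vel': array([-0.0008, -0.002 , -0.001 ,  0.0001, -0.0009, -0.0004]), 'joint_efforts': array([  0.0008, -60.636 , -34.2825,   0.0001,   0.0037,   0.    ]), 'position': array([0.2205, 0.5844, 0.2476]), 'orientation': array([ 0.6961, -0.127 ,  0.1268, -0.6952]), 'wrist_force': array([ 0.5188, -0.2352,  0.4591]), 'ft_torque': array([ 0.0134, -0.0585,  0.0204]), 'gripper_width': 0.08552001294098015} 0.017
```

View pics/scene0.png

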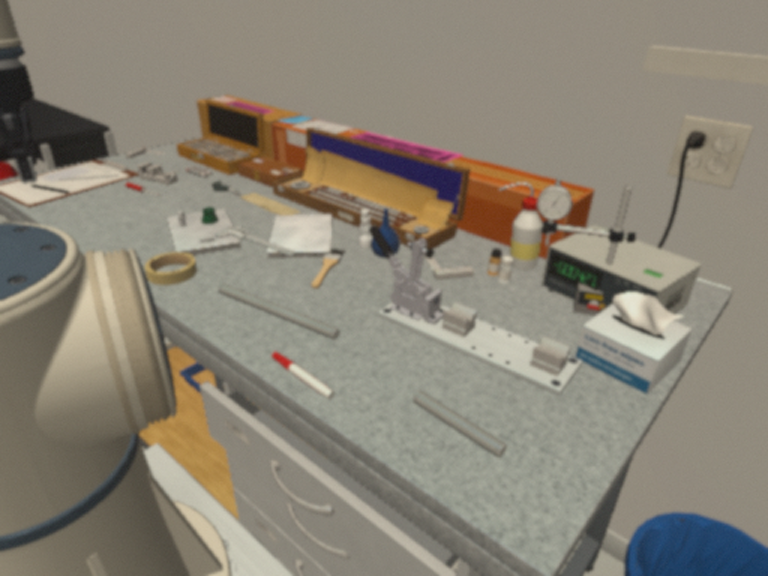

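View pics/top0.png

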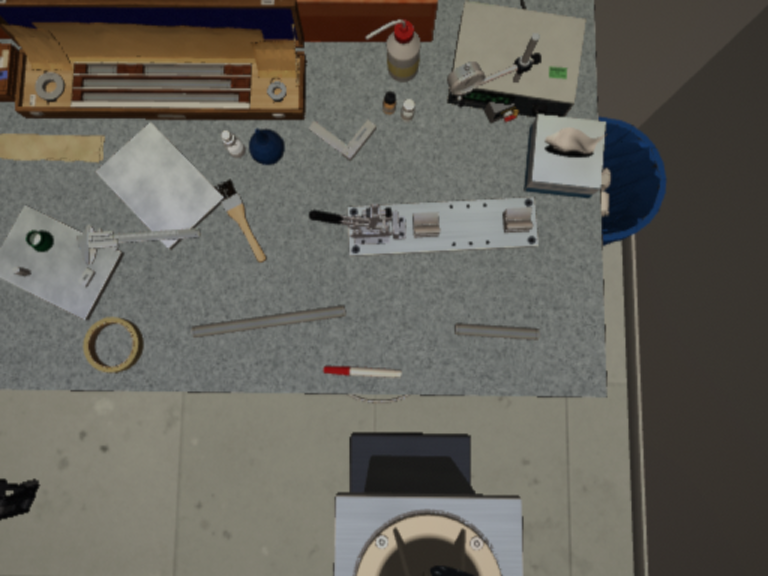

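The long rod lies at about (268,321) in the top picture (display pixels) and the fixture runs along y around (442,226), with the clamp at its left end. The short rod is at (497,331), the pen at (362,372) and the brush at (245,225). Next I'll enlarge the parts to measure.

Run:
```python
import cv2,numpy as np
t=cv2.imread("top_raw.png"); s=cv2.imread("scene_raw.png")
c=t[195:235,120:240]; cv2.imwrite("pics/c_rod.png",cv2.resize(c,None,fx=6,fy=6,interpolation=cv2.INTER_CUBIC))
c=t[125:175,200:364]; cv2.imwrite("pics/c_fix.png",cv2.resize(c,None,fx=4.8,fy=4.8,interpolation=cv2.INTER_CUBIC))
c=s[140:270,230:400]; cv2.imwrite("pics/c_sfix.png",cv2.resize(c,None,fx=4.5,fy=4.5,interpolation=cv2.INTER_CUBIC))
```

```text
(no output)
```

View pics/c_rod.png

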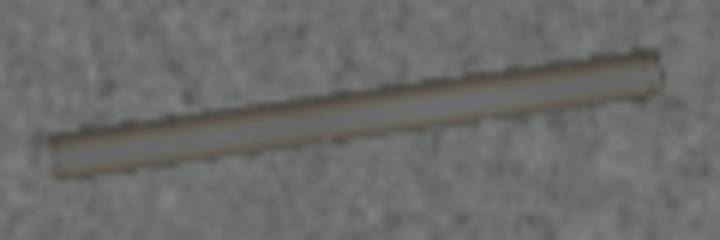

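View pics/c_fix.png

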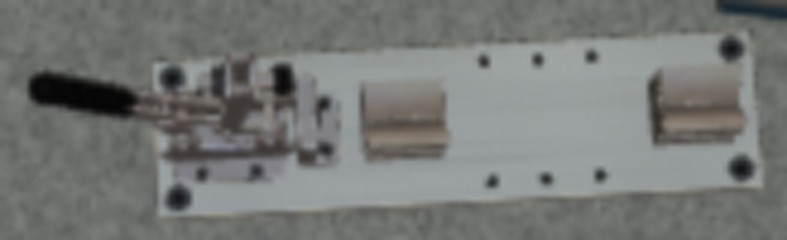

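View pics/c_sfix.png

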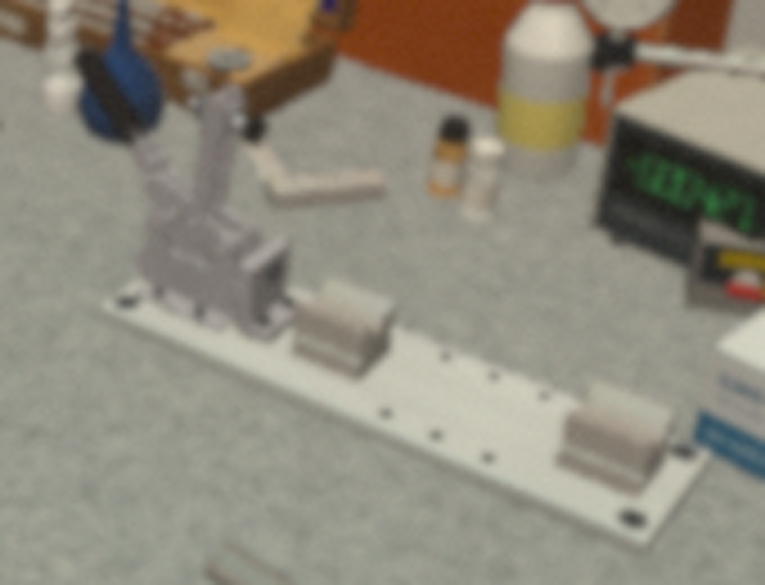

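The top crops show the rod from raw pixel (128,221) to (230,207), and the plate as a bright quadrilateral with corners near raw (232,138), (357,132), (359,164) and (233,170).

```bash
cat > h.py <<'E'
import cv2,numpy as np
np.set_printoptions(precision=4,suppress=True)
def cast(px,K,V,z):
    px=np.atleast_2d(np.asarray(px,float)); R=V[:3,:3]; C=-R.T@V[:3,3]
    d=np.c_[px,np.ones(len(px))]@np.linalg.inv(K).T@R
    return (C+d*((z-C[2])/d[:,2])[:,None])[:,:2]
def proj(P,K,V):
    P=np.atleast_2d(P); c=P@V[:3,:3].T+V[:3,3]; p=c@K.T; return p[:,:2]/p[:,2:]
E
python3 - <<'E'
from h import *
t=cv2.imread("top_raw.png"); D=np.load("top.npz");K,V=D["K"],D["V"]
S=4
def up(x0,y0,x1,y1):
    return cv2.resize(t[y0:y1,x0:x1],None,fx=S,fy=S,interpolation=cv2.INTER_CUBIC)
def back(c,x0,y0): return (c.reshape(-1,2)+.5)/S-.5+[x0,y0]
# plate
u=up(200,120,372,178); g=cv2.cvtColor(u,cv2.COLOR_BGR2GRAY); print("gray pct",np.percentile(g,[5,30,50,70,90]))
m=((g>140)*255).astype(np.uint8); m=cv2.morphologyEx(m,cv2.MORPH_OPEN,np.ones((7,7)))
c=max(cv2.findContours(m,0,1)[0],key=cv2.contourArea); P=back(c,200,120); W=cast(P,K,V,.012)
h=cv2.convexHull((W*1e4).astype(np.float32))/1e4
print("plate rect",cv2.minAreaRect((h).astype(np.float32)))
vis=u.copy();cv2.drawContours(vis,[c],-1,(0,0,255),1);cv2.imwrite("pics/m_plate.png",vis)
# rods
for n,b in dict(long=(115,190,245,235),short=(290,205,372,235)).items():
    u=up(*b); l=cv2.GaussianBlur(u,(0,0),3).astype(int)
    gm=l[:,:,1]-(l[:,:,0]+l[:,:,2])/2
    f=np.median(gm); print(n,f,np.percentile(gm,[1,5,10,50,90]))
    mm=((gm<f-2.)*255).astype(np.uint8); mm=cv2.morphologyEx(mm,cv2.MORPH_OPEN,np.ones((9,9)))
    c=max(cv2.findContours(mm,0,1)[0],key=cv2.contourArea); 
    W=cast(back(c,b[0],b[1]),K,V,.010); print(n,cv2.minAreaRect((W).astype(np.float32)))
    vis=u.copy();cv2.drawContours(vis,[c],-1,(0,0,255),1);cv2.imwrite(f"pics/m_{n}.png",vis)
E
```

```text
gray pct [ 71. 108. 113. 123. 156.]
plate rect ((0.6175398230552673, -0.02908189594745636), (0.08775481581687927, 0.3143101632595062), 3.676975965499878)
long 3.0 [1.  2.  2.  3.  3.5]Traceback (most recent call last):
  File "<stdin>", line 20, in <module>
ValueError: max() iterable argument is empty
```

Run:
```python
from h import *
t=cv2.imread("top_raw.png")
print(t[196:232,180].tolist()); print(t[205:235,330].tolist())
print(t[128:175,300].tolist())
print(t[160,215:245].tolist())
```

```text
[[106, 109, 106], [103, 106, 102], [105, 107, 104], [105, 108, 105], [109, 112, 108], [113, 116, 113], [119, 123, 119], [117, 121, 117], [115, 118, 115], [108, 112, 108], [104, 107, 104], [105, 108, 104], [108, 110, 107], [110, 113, 110], [79, 84, 85], [77, 85, 91], [89, 100, 103], [102, 104, 104], [107, 106, 104], [101, 104, 104], [91, 99, 104], [84, 91, 95], [106, 110, 108], [110, 113, 110], [111, 114, 110], [112, 115, 112], [110, 112, 109], [118, 121, 118], [116, 120, 116], [110, 113, 110], [112, 116, 112], [112, 115, 112], [118, 121, 118], [115, 118, 115], [107, 110, 107], [109, 112, 108]]
[[107, 111, 107], [110, 114, 110], [115, 119, 115], [117, 120, 117], [108, 110, 107], [100, 102, 99], [96, 99, 95], [104, 107, 104], [115, 118, 115], [116, 120, 116], [114, 118, 114], [108, 112, 108], [70, 74, 76], [70, 79, 85], [86, 96, 100], [100, 104, 104], [106, 105, 104], [101, 105, 104], [93, 101, 104], [86, 93, 96], [107, 111, 109], [111, 114, 110], [109, 112, 109], [111, 113, 110], [109, 111, 108], [106, 109, 105], [108, 112, 108], [105, 107, 104], [98, 101, 98], [100, 102, 99]]
[[113, 
[... 589 characters left out ...]
152, 146], [157, 155, 150], [158, 159, 153], [151, 158, 155], [109, 115, 114], [106, 111, 108], [108, 112, 109], [111, 116, 112], [114, 119, 115], [114, 119, 116], [109, 113, 110], [105, 108, 104]]
[[107, 111, 107], [106, 110, 106], [110, 114, 110], [111, 115, 111], [113, 118, 115], [110, 114, 110], [106, 110, 106], [99, 103, 99], [107, 111, 107], [102, 106, 103], [100, 103, 100], [102, 105, 102], [103, 107, 104], [102, 107, 103], [101, 105, 101], [100, 103, 100], [102, 107, 104], [112, 116, 115], [157, 155, 150], [160, 158, 152], [152, 151, 146], [119, 120, 121], [129, 125, 125], [132, 126, 126], [131, 126, 126], [123, 119, 118], [78, 74, 74], [69, 67, 67], [105, 102, 101], [130, 125, 125]]
```

View pics/m_plate.png

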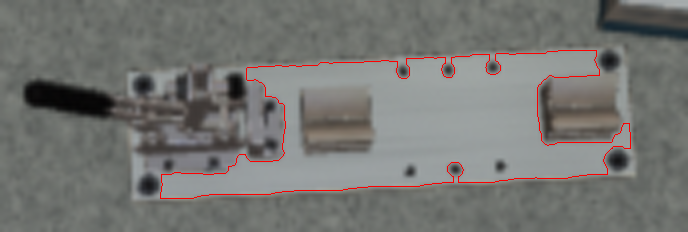

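Run:
```python
from h import *
t=cv2.imread("top_raw.png"); D=np.load("top.npz");K,V=D["K"],D["V"]
S=4;x0,y0=200,120
u=cv2.resize(t[y0:178,x0:372],None,fx=S,fy=S,interpolation=cv2.INTER_CUBIC); g=u.min(2)
m=((g>128)*255).astype(np.uint8); m[:60,590:]=0
m=cv2.morphologyEx(m,cv2.MORPH_OPEN,np.ones((3,3)))
n,lab,st,_=cv2.connectedComponentsWithStats(m)
m=np.isin(lab,[i for i in range(1,n) if st[i,4]>80])
ys,xs=np.nonzero(m)
P=(np.c_[xs,ys]+.5)/S-.5+[x0,y0]
W=cast(P,K,V,.012).astype(np.float32); h=cv2.convexHull(W); r=cv2.minAreaRect(h); print("plate",r)
box=cv2.boxPoints(r); print(box)
hi=cv2.convexHull(np.c_[xs,ys].astype(np.int32)); vis=u.copy(); cv2.polylines(vis,[hi],True,(0,0,255),1); cv2.imwrite("pics/m_plate2.png",vis)
for n,(a,b,c,d) in dict(long=(115,190,245,235),short=(290,205,372,235)).items():
    p=t[b:d,a:c].astype(int); mm=((p[:,:,1]-np.maximum(p[:,:,0],p[:,:,2])<=1)*255).astype(np.uint8)
    nn,lab,st,_=cv2.connectedComponentsWithStats(mm); k=1+np.argmax(st[1:,4]); ys,xs=np.nonzero(lab==k)
    W=cast(np.c_[xs+a,ys+b],K,V,.010); r=cv2.minAreaRect(W.astype(np.float32)); 
    e=W-W.mean(0); w,v=np.linalg.eigh(e.T@e); ax=v[:,1]*np.sign(v[1,1]); s=e@ax
    print(n,len(xs),"mean",W.mean(0),"ax",ax,"ext",s.min(),s.max(),"ends",W.mean(0)+ax*s.min(),W.mean(0)+ax*s.max())
```

```text
plate ((0.6173818111419678, -0.02035975456237793), (0.08955042064189911, 0.33524978160858154), 3.622530460357666)
[[ 0.5621  0.1441]
 [ 0.5833 -0.1905]
 [ 0.6727 -0.1848]
 [ 0.6515  0.1498]]
long 865 mean [0.4445 0.2837] ax [-0.1501  0.9887] ext -0.13629964282429963 0.13632344099601018 ends [0.4649 0.149 ] [0.424  0.4185]
short 481 mean [ 0.4309 -0.1158] ax [0.0581 0.9983] ext -0.07323788671966433 0.07353184001913342 ends [ 0.4267 -0.1889] [ 0.4352 -0.0423]
```

View pics/m_plate2.png

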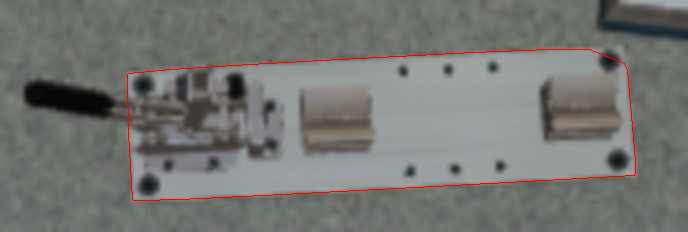

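The plate's measured size of 89.6 x 335 mm agrees with the given 90 x 336 mm. I'll check the derived frame against both views.

```bash
cat >> h.py <<'E'
YD=np.array([.5621-.5833,.1441+.1905]);YD/=np.linalg.norm(YD);XD=np.array([YD[1],-YD[0]])
NEST=np.array([.61738,-.02036])-.058*YD
def fx(x,y,z): return np.r_[NEST+x*XD+y*YD,z]
E
python3 - <<'E'
from h import *
print(NEST,YD)
for n,(a,b,c,d),S in (("top",(200,120,372,178),4.6),("scene",(230,130,400,265),4.4)):
    t=cv2.imread(n+"_raw.png"); D=np.load(n+".npz");K,V=D["K"],D["V"]
    u=cv2.resize(t[b:d,a:c],None,fx=S,fy=S,interpolation=cv2.INTER_CUBIC)
    def pt(P,col):
        q=(proj(P,K,V)[0]-[a,b]+.5)*S-.5; cv2.circle(u,tuple(int(v) for v in q),3,col,1)
    for yb in(-72,88):
        for y in(-22,22):
            for x in(-18,18): pt(fx(x/1e3,(yb+y)/1e3,.046),(0,0,255))
            for x in(-12.5,12.5): pt(fx(x/1e3,(yb+y)/1e3,.046),(0,255,255))
            pt(fx(0,(yb+y)/1e3,.0338),(0,255,0))
    pt(fx(0,.267,.135),(0,255,0));pt(fx(0,.175,.150),(255,0,0))
    for x in(-20,20): pt(fx(x/1e3,.134,.058),(255,0,255))
    cv2.imwrite(f"pics/ov_{n}.png",u)
E
```

```text
[ 0.621  -0.0782] [-0.0632  0.998 ]
```

View pics/ov_top.png

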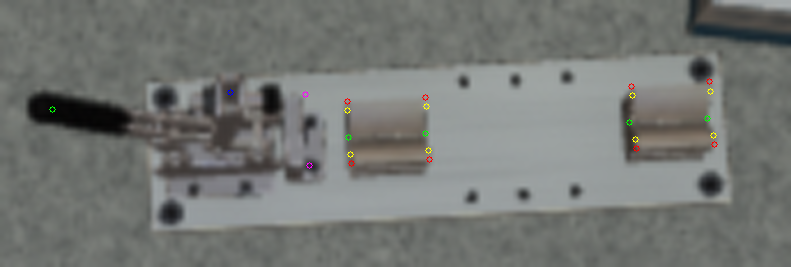

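View pics/ov_scene.png

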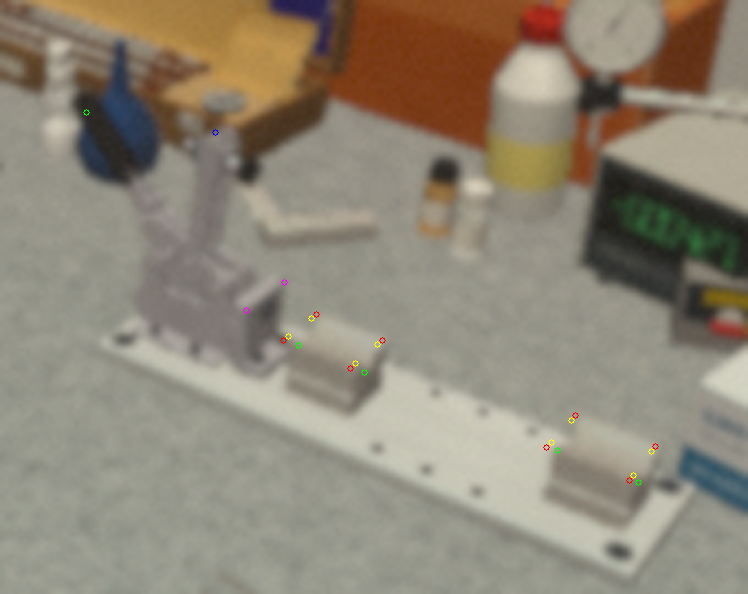

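Run:
```python
from h import *
out=[]
for n,boxes,S in (("top",((268,138,300,164),(330,135,362,160)),12),("scene",((288,196,322,226),(348,220,384,252)),11)):
    t=cv2.imread(n+"_raw.png"); D=np.load(n+".npz");K,V=D["K"],D["V"]
    for i,(a,b,c,d) in enumerate(boxes):
        u=cv2.resize(t[b:d,a:c],None,fx=S,fy=S,interpolation=cv2.INTER_CUBIC); u=cv2.convertScaleAbs(u,alpha=1.5,beta=-40)
        for k in range(0,c-a,5): cv2.putText(u,str(a+k),(int(k*S),9),0,.33,(0,0,255)); cv2.line(u,(int((k+.5)*S),10),(int((k+.5)*S),14),(0,0,255))
        for k in range(0,d-b,5): cv2.putText(u,str(b+k),(0,int((k+.5)*S)+4),0,.33,(0,0,255))
        yb=(.088,-.072)[i]
        for y in(-.022,.022):
            for x,col in((-.018,(0,0,255)),(.018,(0,0,255)),(-.0125,(0,255,255)),(.0125,(0,255,255))):
                q=(proj(fx(x,yb+y,.046),K,V)[0]-[a,b]+.5)*S; cv2.circle(u,tuple(int(v) for v in q),3,col,1)
        out.append(cv2.resize(u,(400,300)))
    
cv2.imwrite("pics/blk.png",np.vstack([np.hstack(out[:2]),np.hstack(out[2:])]))
for n in("top","scene"):
    t=cv2.imread(n+"_raw.png"); D=np.load(n+".npz");K,V=D["K"],D["V"]
    print(n,[proj(fx(x,y,.012),K,V)[0] for x in(-.045,.045) for y in (-.110,.226)])
t=cv2.imread("scene_raw.png");a,b,c,d=240,195,400,265;u=cv2.resize(t[b:d,a:c],None,fx=5,fy=5,interpolation=cv2.INTER_CUBIC);D=np.load("scene.npz")
for x in(-.045,.045):
    for y in np.linspace(-.110,.226,9):
        q=(proj(fx(x,y,.012),D["K"],D["V"])[0]-[a,b]+.5)*5; cv2.circle(u,tuple(int(v) for v in q),2,(0,0,255),1)
cv2.imwrite("pics/plsc.png",u)
```

```text
top [array([358.8493, 163.5366]), array([232.2823, 170.2041]), array([356.049 , 130.5136]), array([230.7597, 137.1433])]
scene [array([372.0263, 260.1391]), array([250.5063, 207.1813]), array([386.8882, 240.0319]), array([270.1645, 193.6794])]
```

View pics/blk.png

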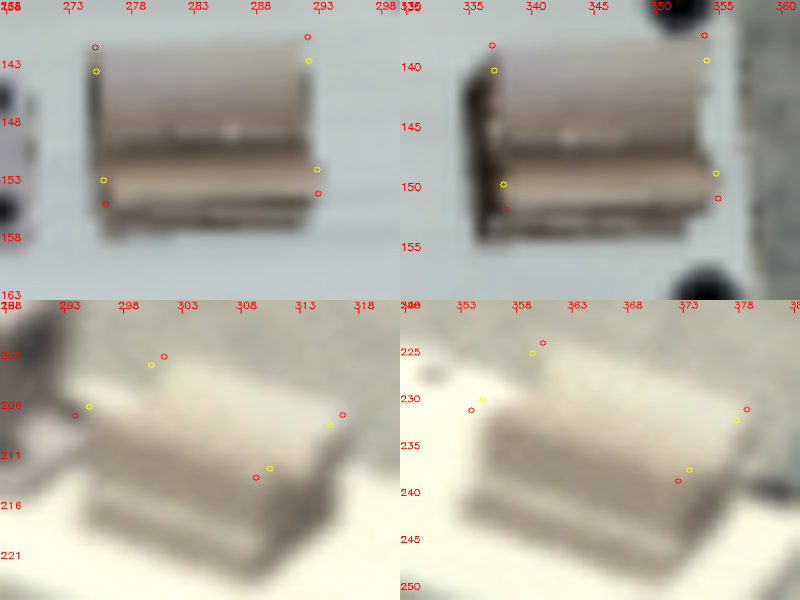

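View pics/plsc.png

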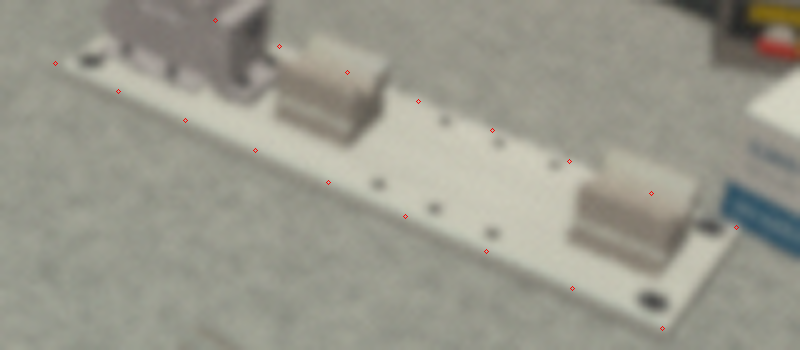

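The two views agree to about 1 px: the scene camera is offset by roughly 2 mm, within calibration. I'll use the top-view frame and pick the rod up.

```bash
cat >> h.py <<'E'
from scipy.spatial.transform import Rotation as R
from workcell import bot, hand, kinematics, get_obs, vision
def ori(xax):
    """tool y down, tool x along given horizontal dir; z=x cross y"""
    x=np.r_[xax,0]/np.linalg.norm(xax); y=np.array([0,0,-1.]); z=np.cross(x,y)
    return R.from_matrix(np.c_[x,y,z]).as_quat()
def st(tag=""):
    o=get_obs(); print(tag,"t%.2f"%o["time_s"],o["position"],"F",o["wrist_force"],"M",o["ft_torque"],"w%.4f"%o["gripper_width"]); return o
def pic(name,cam):
    d=vision.read_camera(cam); cv2.imwrite(f"{name}_raw.png",d["frame"][:,:,::-1]); return d["frame"][:,:,::-1]
E
python3 - <<'E'
from h import *
RD=np.array([-.1501,.9887]); C=np.array([.4445,.2837])
print(R.from_quat(get_obs()["orientation"]).as_matrix())
for s in(1,-1):
    print(s,kinematics.solve_ik(np.r_[C,.12],ori(s*RD)),kinematics.solve_ik(fx(0,-.01,.16),ori(s*YD)),kinematics.solve_ik(fx(0,.27,.2),ori(s*YD)))
E
```

```text
[[ 0.9356 -0.0005  0.353 ]
 [-0.353  -0.0012  0.9356]
 [-0.0001 -1.     -0.0013]]
1 [ 0.5652  0.3674  1.9495 -0.      0.8247 -2.727 ] [-0.1434  0.4492  1.7022 -0.      0.9902  2.935 ] [ 0.3042  0.413   1.6586 -0.      1.07   -2.9006]
-1 [ 0.5652  0.3674  1.9495 -0.      0.8247  0.4146] [-0.1434  0.4492  1.7022 -0.      0.9902 -0.2066] [ 0.3042  0.413   1.6586 -0.      1.07    0.241 ]
```

Run:
```python
from h import *
RD=np.array([-.1501,.9887]); C=np.array([.4445,.2837]); q=ori(-RD)
hand.move_gripper(.05,40)
bot.reach(np.r_[C,.09],q)
f0=st("above")["wrist_force"]
bot.servo_line(np.r_[C,.035],velocity=.08)
for z in(.029,.025,.022):
    bot.servo_line(np.r_[C,z],velocity=.04); o=st("z")
    if o["wrist_force"][2]-f0[2]>5: break
im=pic("pre","top"); cv2.imwrite("pics/pre.png",cv2.resize(im[180:250,110:250],None,fx=5,fy=5,interpolation=cv2.INTER_CUBIC))
```

```text
above t2.05 [0.4447 0.2847 0.0905] F [-0.0274 -0.8011  0.1481] M [-0.0504 -0.0092  0.0438] w0.0503
z t3.18 [0.4445 0.2836 0.029 ] F [ 0.5584 -0.4192  0.4388] M [-0.027   0.0002 -0.0184] w0.0500
z t3.43 [0.4444 0.2836 0.0248] F [ 0.2754 -0.0586 -0.5292] M [ 0.0374 -0.0063 -0.0467] w0.0502
z t3.68 [0.4443 0.2836 0.0218] F [ 0.9692 -0.4902 -0.5881] M [0.0548 0.0074 0.0154] w0.0500
```

View pics/pre.png

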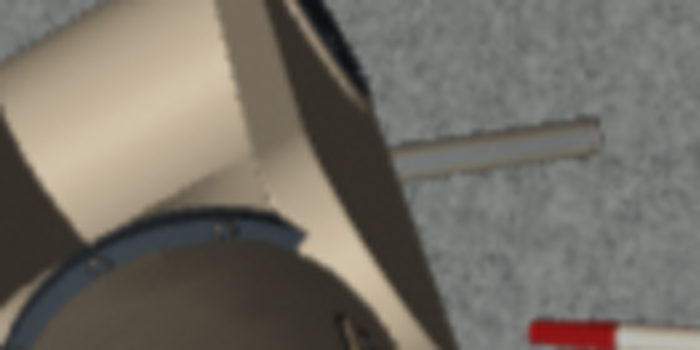

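The rod hasn't moved: its right end is still at raw (230,207), and there has been no contact on the way down. Now I'll close and lift.

Run:
```python
from h import *
hand.move_gripper(.03); st("30")
hand.move_gripper(.0,70); o=st("grip")
p=o["position"].copy()
bot.servo_line([p[0],p[1],.05],velocity=.06); st("lift")
bot.servo_line([p[0],p[1],.20],velocity=.2); st("up")
im=pic("lift","scene"); cv2.imwrite("pics/lift.png",cv2.resize(im,None,fx=1.5,fy=1.5))
```

```text
30 t4.07 [0.4445 0.2837 0.0221] F [-0.57    0.9788 -0.0657] M [-0.0416  0.0243 -0.0025] w0.0299
grip t4.33 [0.4447 0.2838 0.0224] F [-0.3985 -1.4049  5.6616] M [-0.1672  0.0887  0.0645] w0.0171
lift t4.94 [0.4447 0.2838 0.0502] F [-0.7798 -0.2468 -7.6136] M [ 0.0083 -0.0288  0.0164] w0.0172
up t5.84 [0.4438 0.2832 0.1988] F [ 0.2498  0.2253 -8.0866] M [0.0526 0.0393 0.0336] w0.0173
```

View pics/lift.png

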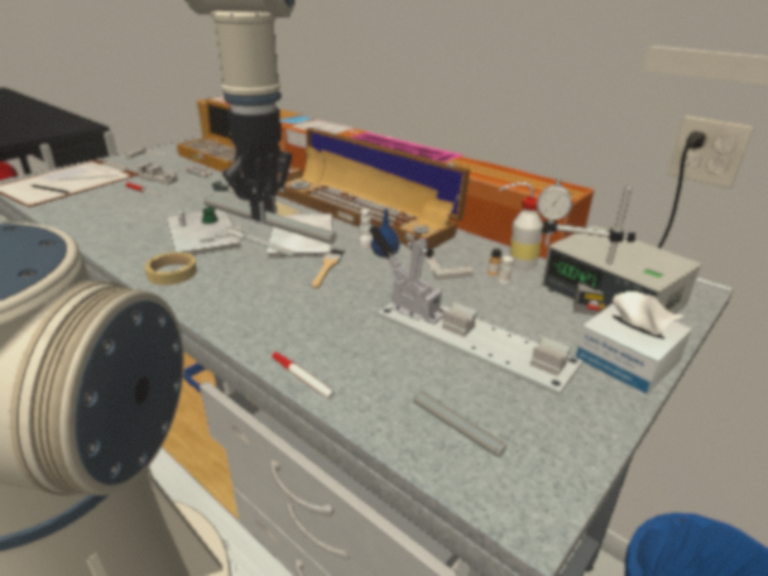

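The rod is held level with almost no moment, so the grasp is central. I'll move it over the nest and stop 25 mm above.

Run:
```python
from h import *
q=ori(-YD)
o=get_obs();p=o["position"]
bot.reach(fx(0,-.012,.25),q); st("over")
bot.servo_line(fx(0,-.012,.088),q,velocity=.15); st("hover")
for c in("top","scene"): pic("hov_"+c,c)
t=cv2.imread("hov_top_raw.png")[115:185,200:372]; s=cv2.imread("hov_scene_raw.png")[130:265,230:400]
cv2.imwrite("pics/hov_top.png",cv2.resize(t,None,fx=4.5,fy=4.5,interpolation=cv2.INTER_CUBIC))
cv2.imwrite("pics/hov_scene.png",cv2.resize(s,None,fx=4.4,fy=4.4,interpolation=cv2.INTER_CUBIC))
```

```text
over t7.43 [ 0.6215 -0.089   0.2496] F [-0.1625  0.6414 -7.5185] M [ 0.0214 -0.0486  0.0242] w0.0170
hover t8.67 [ 0.6226 -0.0903  0.089 ] F [ 0.0297 -1.4268 -7.47  ] M [ 0.054  -0.0061  0.0262] w0.0175
```

View pics/hov_top.png

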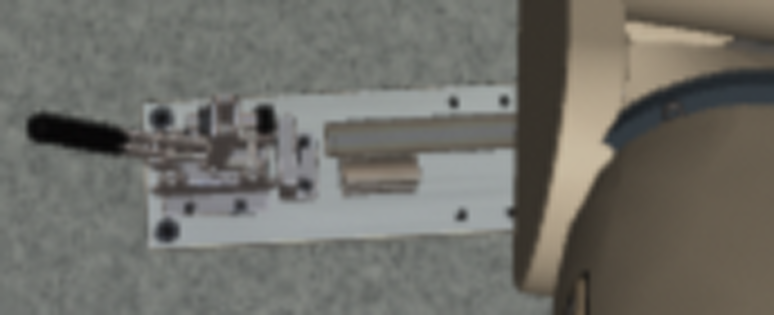

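View pics/hov_scene.png

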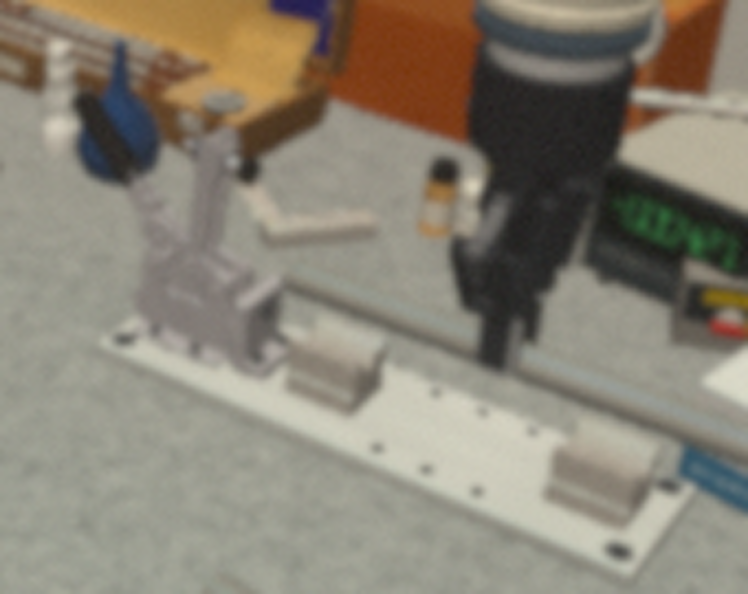

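Run:
```python
from h import *
D=np.load("top.npz")
t=cv2.imread("hov_top_raw.png").astype(int)
for col in (278,290,302,311): print(col,t[137:157,col].sum(1)//3)
print(t[146,264:284].sum(1)//3)
for p in((272.7,145.9),(314.4,144.1)):
    w=cast(p,D["K"],D["V"],.0765)[0]-NEST; print("fix x,y mm",w@XD*1e3,w@YD*1e3)
```

```text
278 [154 156 159 158 128  93  96 103 108 108 105  96  84  81  84 104 126 133
 119  93]
290 [158 158 160 156 110  96 103 108 109 106 100  84  78  74  90 112 126 127
  87 103]
302 [156 158 159 120  95 102 108 110 109 104  94 106 151 162 164 164 163 159
 161 161]
311 [ 72 116 150 105  94 103 108 107 104  98  93 148 162 163 164 164 163 161
 162 160]
[131 117  64  38  75 136 134 149 114 108 102 108 109 109 108 108 107 107
 107 106]
fix x,y mm -0.24161192114679203 118.44462153416677
fix x,y mm -1.2742186432648712 13.714826451718395
```

Run:
```python
from h import *
q=ori(-YD)
bot.servo_line(fx(0,-.012,.066),q,velocity=.06); bot.dwell(.1); f0=st("66")["wrist_force"]
for i in range(9):
    z=.0645-.001*i
    bot.servo_line(fx(0,-.012,z),q,velocity=.02); bot.dwell(.05)
    o=st("%.4f"%z); d=o["wrist_force"]-f0; print("   fix d",d[:2]@XD,d[:2]@YD,d[2])
    if d[2]>4 or abs(d[:2]@XD)>6: break
```

```text
66 t9.38 [ 0.622  -0.0903  0.0661] F [ 0.226  -0.5152 -6.3398] M [0.0328 0.0034 0.0076] w0.0170
0.0645 t9.68 [ 0.6219 -0.0902  0.0646] F [-0.0726 -0.4534 -7.0921] M [-0.0081  0.0101  0.0194] w0.0171
   fix d -0.2941196969085515 0.08052192601044661 -0.7523045956036816
0.0635 t9.98 [ 0.6218 -0.0902  0.0635] F [-0.0811 -0.3765 -6.9561] M [0.0429 0.0415 0.0032] w0.0170
   fix d -0.2976857749678791 0.15783450477973446 -0.6162296194836037
0.0625 t10.28 [ 0.6218 -0.0902  0.0625] F [ 0.5347 -0.3999 -7.604 ] M [ 0.0271 -0.0324  0.0106] w0.0170
   fix d 0.31533606519504165 0.09560001069358871 -1.2641209246868508
0.0615 t10.58 [ 0.6218 -0.0902  0.0615] F [-0.2838  0.2754 -6.9671] M [ 0.0073 -0.0014  0.0452] w0.0173
   fix d -0.45875464360404167 0.8212947111159667 -0.6272864826915541
0.0605 t10.88 [ 0.6223 -0.0902  0.0607] F [ 1.7942  0.1684 -4.8316] M [ 0.0321 -0.275  -0.0089] w0.0172
   fix d 1.6082729864646024 0.5831259190971239 1.5082063320530557
0.0595 t11.18 [ 0.6226 -0.0903  0.0604] F [-0.0299  0.7284  5.725 ] M [ 0.1251  0.0923 -0.0522] w0.0171
   fix d -0.1767265153756673 1.2573382079714204 12.064874106402232
```

Contact came at the predicted height and the rod is centred in the grooves. Next I'll ease the load and slide it to the stop under force control.

Run:
```python
from h import *
q=ori(-YD); Z=.0606; X=.0005
bot.servo_line(fx(X,-.012,Z),q,velocity=.02); st("eased")
y=-.004
bot.servo_line(fx(X,y,Z),q,velocity=.03); bot.dwell(.05); f0=st("slide")["wrist_force"]
for i in range(24):
    y+=.0006
    bot.servo_line(fx(X,y,Z),q,velocity=.015)
    o=get_obs(); f=o["wrist_force"]; d=f-f0
    print("%.4f act %.4f"%(y,(o["position"][:2]-NEST)@YD),"Fx %.1f Fy %.1f z %.1f"%(d[:2]@XD,d[:2]@YD,f[2]))
    if d[:2]@YD<-7: break
st("end")
```

```text
eased t11.43 [ 0.6224 -0.0902  0.0606] F [0.9755 0.2867 0.0355] M [ 0.0772 -0.0827 -0.0395] w0.0171
slide t11.90 [ 0.6219 -0.0818  0.0605] F [ 3.0958  1.0401 -4.559 ] M [ 0.1257 -0.501  -0.0136] w0.0171
-0.0034 act -0.0033 Fx 1.3 Fy -1.6 z -4.2
-0.0028 act -0.0029 Fx 1.1 Fy -2.1 z -4.6
-0.0022 act -0.0023 Fx 0.0 Fy -3.4 z -4.4
-0.0016 act -0.0016 Fx 0.3 Fy -3.9 z -3.8
-0.0010 act -0.0009 Fx 0.2 Fy -4.3 z -3.7
-0.0004 act -0.0004 Fx 0.9 Fy -3.3 z -3.8
0.0002 act 0.0003 Fx -0.2 Fy -2.8 z -3.5
0.0008 act 0.0009 Fx -0.3 Fy -3.6 z -3.5
0.0014 act 0.0010 Fx 0.4 Fy -6.7 z -3.4
0.0020 act 0.0010 Fx 0.4 Fy -8.8 z -4.1
end t14.40 [ 0.6215 -0.0772  0.0606] F [ 4.0293 -7.6925 -4.0677] M [-1.3974 -0.5279 -0.0214] w0.0172
```

It hit the stop at 1.0 mm. I'll relax slightly and release.

Run:
```python
from h import *
q=ori(-YD)
bot.servo_line(fx(.0010,.0015,.0603),q,velocity=.02); st("relax")
hand.move_gripper(.024); st("24"); hand.move_gripper(.05); st("open"); bot.dwell(.4)
p=fx(.001,.0015,0)
bot.servo_line([p[0],p[1],.13],q,velocity=.1); st("up")
bot.reach(fx(0,.16,.26),q)   # clears the view of the rod, above the clamp
st("clear")
for c in("top","scene"): pic("laid_"+c,c)
t=cv2.imread("laid_top_raw.png")[115:185,200:372]; s=cv2.imread("laid_scene_raw.png")[130:265,230:400]
cv2.imwrite("pics/laid_top.png",cv2.resize(t,None,fx=4.5,fy=4.5,interpolation=cv2.INTER_CUBIC))
cv2.imwrite("pics/laid_scene.png",cv2.resize(s,None,fx=4.4,fy=4.4,interpolation=cv2.INTER_CUBIC))
```

```text
relax t14.65 [ 0.6216 -0.0772  0.0605] F [ 1.0271 -6.1396  0.2853] M [-1.0283 -0.1618 -0.0029] w0.0171
24 t14.89 [ 0.6214 -0.0762  0.0602] F [ 0.6417 -0.0134 -0.4325] M [-0.0118 -0.0428 -0.0278] w0.0240
open t15.26 [ 0.6219 -0.0766  0.0603] F [-0.2567  0.2489 -0.212 ] M [0.0007 0.0132 0.0166] w0.0503
up t16.51 [ 0.6216 -0.0766  0.1295] F [-0.07    0.6013 -0.5936] M [-0.0044  0.0371  0.0479] w0.0500
clear t17.34 [0.6104 0.0807 0.2587] F [ 0.5919 -0.1786 -0.397 ] M [0.0044 0.0017 0.0018] w0.0497
```

View pics/laid_top.png

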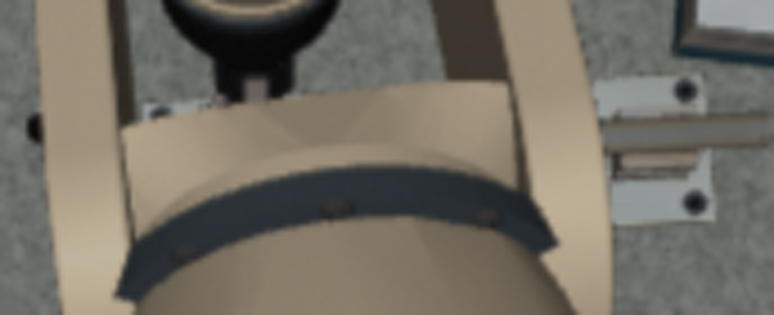

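View pics/laid_scene.png

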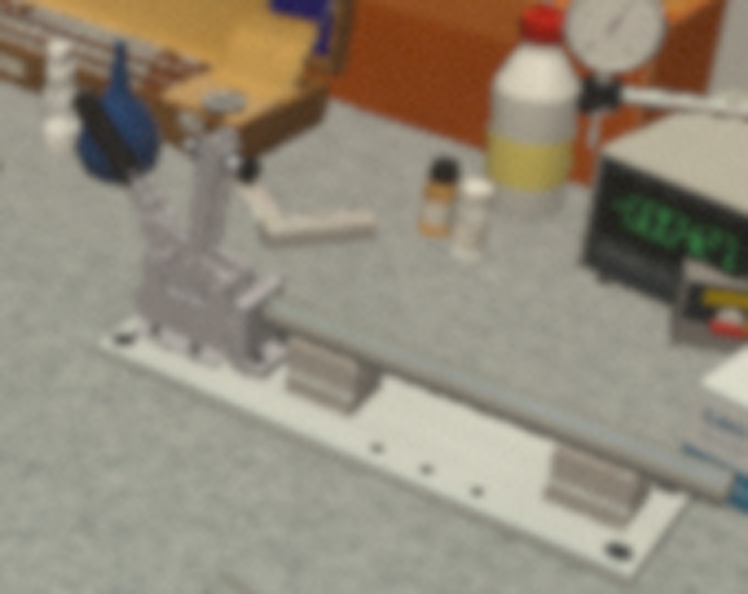

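The rod lies in both grooves: in the scene crop it runs from the stop at (270,305) to its free end at (735,485). I'll check that free end numerically.

Run:
```python
from h import *
D=np.load("top.npz");K,V=D["K"],D["V"]
t=cv2.imread("laid_top_raw.png").astype(int)
print(proj([fx(0,-.134,.048),fx(0,-.134,.058),fx(0,-.08,.048)],K,V))
print(t[143,360:385].tolist())
cv2.imwrite("pics/end.png",cv2.resize(t[128:160,330:385].astype(np.uint8),None,fx=12,fy=12,interpolation=cv2.INTER_CUBIC))
q=ori(-YD)
for y,z in((.27,.19),(.262,.08)): print(kinematics.solve_ik(fx(0,y,z),q), kinematics.solve_ik(fx(0,y,z),ori(XD)))
```

```text
[[370.104  143.2227]
 [371.1642 142.2828]
 [349.1687 144.3285]]
[[98, 100, 99], [98, 100, 99], [98, 100, 99], [98, 100, 99], [99, 101, 100], [100, 100, 99], [100, 101, 100], [102, 102, 101], [102, 102, 101], [102, 102, 101], [105, 105, 104], [104, 108, 108], [103, 107, 104], [96, 100, 97], [95, 99, 96], [101, 105, 102], [109, 114, 110], [110, 115, 112], [106, 111, 108], [103, 107, 104], [101, 106, 103], [101, 106, 102], [105, 110, 107], [106, 110, 107], [105, 109, 107]]
[ 0.3042  0.4236  1.6668 -0.      1.0512  0.241 ] [ 0.3042  0.4236  1.6668 -0.      1.0512 -1.3298]
[ 0.2919  0.5557  1.7381 -0.      0.8478  0.2287] [ 0.2919  0.5557  1.7381 -0.      0.8478 -1.3421]
```

View pics/end.png

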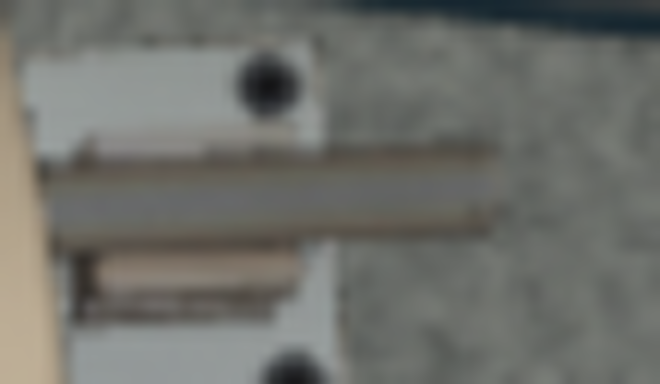

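The free end is seen at col ~371 against 371.2 predicted, so the rod is against the stop. Now the handle.

```bash
cat > press.py <<'E'
from h import *
q=ori(-YD); T=.017
hs=np.array([.059,.068,.100,.115,.121,.135]); ys=np.array([.261,.262,.268,.273,.275,.267])
def Y(tip): return np.interp(tip-.009,hs,ys)
E
python3 - <<'E'
from press import *
hand.move_gripper(0.0,40); st("shut")
bot.reach(fx(0,.268,.19+T),q); bot.dwell(.1); f0=st("above")["wrist_force"]
tip=.165; bot.servo_line(fx(0,.270,tip+T),q,velocity=.1)
while tip>.084:
    tip-=.005
    bot.servo_line(fx(0,Y(tip),tip+T),q,velocity=.05)
    o=get_obs(); d=o["wrist_force"]-f0
    print("tip %.3f act %.4f F"%(tip,o["position"][2]-T),"%.1f %.1f %.1f"%(d[:2]@XD,d[:2]@YD,d[2]))
    if np.linalg.norm(d)>25: print("STOP");break
st()
pic("pr","scene"); s=cv2.imread("pr_raw.png")[110:245,230:400]
cv2.imwrite("pics/pr.png",cv2.resize(s,None,fx=4.4,fy=4.4,interpolation=cv2.INTER_CUBIC))
E
```

```text
shut t17.98 [0.611  0.0814 0.26  ] F [0.2066 0.3967 0.1561] M [-0.0049 -0.0066  0.0177] w0.0001
above t18.62 [0.6046 0.1887 0.2076] F [-0.046  -0.6374  0.0355] M [ 0.0307  0.0176 -0.0161] w-0.0001
tip 0.160 act 0.1601 F 0.4 1.2 0.9
tip 0.155 act 0.1546 F 0.5 0.7 0.2
tip 0.150 act 0.1501 F 1.1 0.8 1.4
tip 0.145 act 0.1462 F 1.9 5.8 6.8
tip 0.140 act 0.1402 F -0.6 0.2 0.2
tip 0.135 act 0.1344 F -0.3 0.7 0.8
tip 0.130 act 0.1294 F 0.4 0.3 0.9
tip 0.125 act 0.1244 F 0.5 0.2 0.1
tip 0.120 act 0.1195 F 0.5 0.1 -0.5
tip 0.115 act 0.1145 F 0.0 -0.2 0.2
tip 0.110 act 0.1096 F -0.1 0.8 -0.0
tip 0.105 act 0.1045 F 0.3 0.6 0.2
tip 0.100 act 0.0996 F 0.1 1.2 0.4
tip 0.095 act 0.0946 F -0.3 1.3 0.2
tip 0.090 act 0.0898 F 0.3 -0.1 -0.6
tip 0.085 act 0.0847 F 0.5 0.4 0.5
tip 0.080 act 0.0795 F 0.5 -0.1 0.5
 t23.37 [0.6041 0.1836 0.0965] F [ 0.4997 -0.6568  0.5302] M [0.0012 0.0326 0.0339] w0.0002
```

View pics/pr.png

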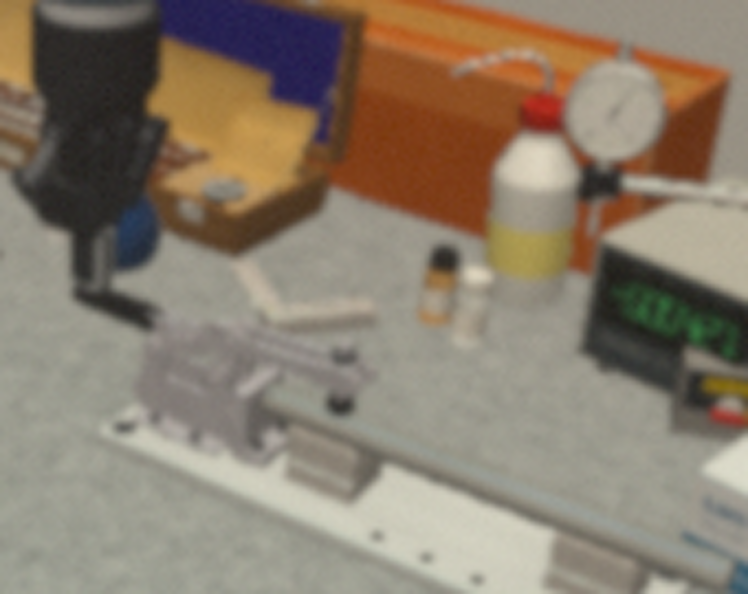

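The handle is following: it's nearly level under the fingertips at (100,300), and the foot is just above or touching the rod at (340,405). I'll keep pressing until it locks.

Run:
```python
from press import *
f0=get_obs()["wrist_force"]; tip=.080
while tip>.052:
    tip-=.0015
    bot.servo_line(fx(0,Y(tip),tip+T),q,velocity=.02)
    o=get_obs(); d=o["wrist_force"]-f0
    print("tip %.4f act %.4f F"%(tip,o["position"][2]-T),"%.1f %.1f %.1f"%(d[:2]@XD,d[:2]@YD,d[2]))
    if np.linalg.norm(d)>28: print("STOP");break
st()
```

```text
tip 0.0785 act 0.0784 F 1.1 -0.1 0.2
tip 0.0770 act 0.0769 F 1.3 0.5 0.9
tip 0.0755 act 0.0754 F 1.6 0.1 1.4
tip 0.0740 act 0.0739 F 1.2 -0.5 0.0
tip 0.0725 act 0.0724 F 0.1 -0.8 0.8
tip 0.0710 act 0.0709 F -0.2 -0.9 1.0
tip 0.0695 act 0.0694 F 0.8 -0.8 0.5
tip 0.0680 act 0.0679 F 0.9 -0.3 0.8
tip 0.0665 act 0.0664 F 0.8 0.1 0.6
tip 0.0650 act 0.0651 F 1.3 -0.8 2.3
tip 0.0635 act 0.0638 F 0.1 -1.1 5.9
tip 0.0620 act 0.0624 F -0.7 -1.1 6.4
tip 0.0605 act 0.0611 F -1.7 -1.5 7.3
tip 0.0590 act 0.0596 F -1.1 -1.6 8.8
tip 0.0575 act 0.0581 F -1.0 -1.6 8.7
tip 0.0560 act 0.0566 F -0.9 -3.0 9.2
tip 0.0545 act 0.0551 F -1.1 -2.0 8.9
tip 0.0530 act 0.0536 F -0.9 -4.0 8.4
tip 0.0515 act 0.0520 F 0.3 -4.1 7.7
 t28.17 [0.6049 0.1818 0.069 ] F [-0.4238 -3.7626  7.2538] M [-0.6545  0.1473  0.011 ] w-0.0003
```

Run:
```python
from press import *
pic("pr2","scene"); s=cv2.imread("pr2_raw.png")[110:245,230:400]
cv2.imwrite("pics/pr2.png",cv2.resize(s,None,fx=4.4,fy=4.4,interpolation=cv2.INTER_CUBIC))
```

```text
(no output)
```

View pics/pr2.png

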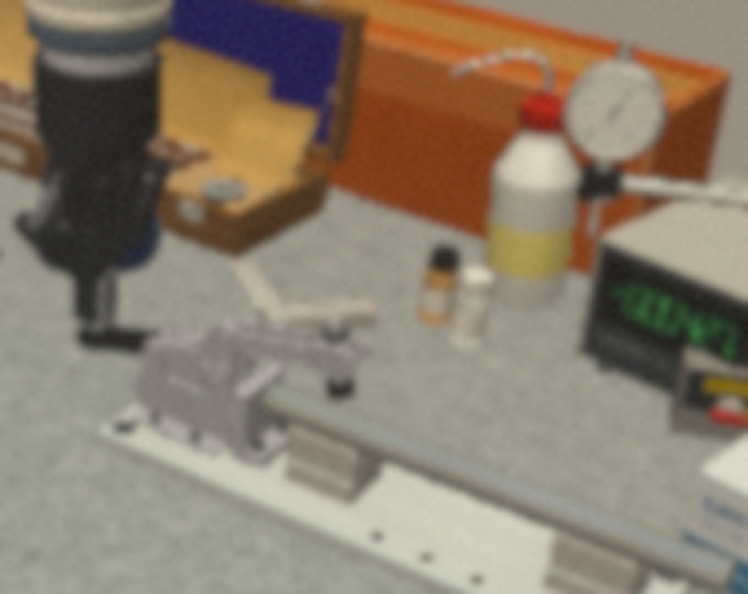

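Run:
```python
from h import *
D=np.load("scene.npz")
for z in(.058,.068,.078): print((proj([fx(0,.088,z)],D["K"],D["V"])[0]-[230,110]+.5)*4.4)
a=cv2.imread("pr_raw.png")[170:210,285:325];b=cv2.imread("pr2_raw.png")[170:210,285:325]
cv2.imwrite("pics/cmp.png",cv2.resize(np.hstack([a,b]),None,fx=9.5,fy=9.5,interpolation=cv2.INTER_CUBIC))
```

```text
[335.2586 411.3926]
[336.8166 396.3066]
[338.3923 381.0487]
```

View pics/cmp.png

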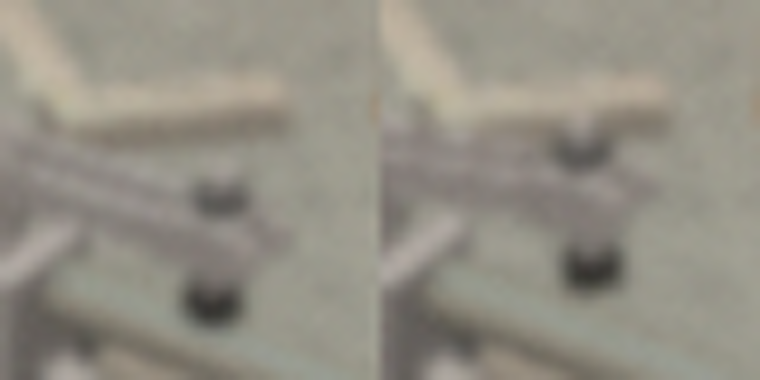

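The foot has risen off the rod: its lower edge moved from about (213,320) to (590,285) across the two panels. The resistance from tip height 0.065 on looks like the locked stop being overdriven, so I'll back off and look.

Run:
```python
from press import *
for tip in (.057,.062,.067,.072,.08):
    bot.servo_line(fx(0,Y(tip),tip+T),q,velocity=.04); st("%.3f"%tip)
bot.servo_line(fx(0,.265,.14),q,velocity=.15)
pic("pr3","scene"); s=cv2.imread("pr3_raw.png")[110:245,230:400]
cv2.imwrite("pics/pr3.png",cv2.resize(s,None,fx=4.4,fy=4.4,interpolation=cv2.INTER_CUBIC))
```

```text
0.057 t28.51 [0.6049 0.1822 0.0749] F [-1.8465 -2.3065  8.3333] M [-0.3252  0.3305 -0.0288] w-0.0002
0.062 t28.78 [0.6049 0.1824 0.0798] F [-1.7325 -1.9224  6.9566] M [-0.1109  0.253   0.0183] w-0.0002
0.067 t29.06 [0.6045 0.1822 0.0841] F [-0.2022 -0.1724  0.0947] M [ 0.0258  0.0061 -0.022 ] w-0.0001
0.072 t29.33 [0.6046 0.1827 0.0892] F [-0.2158  0.1324 -0.5725] M [-0.0285  0.0002 -0.008 ] w0.0000
0.080 t29.68 [0.6047 0.1839 0.0974] F [-0.9136  0.0778 -0.2913] M [ 0.0135 -0.0074  0.0004] w-0.0000
```

View pics/pr3.png

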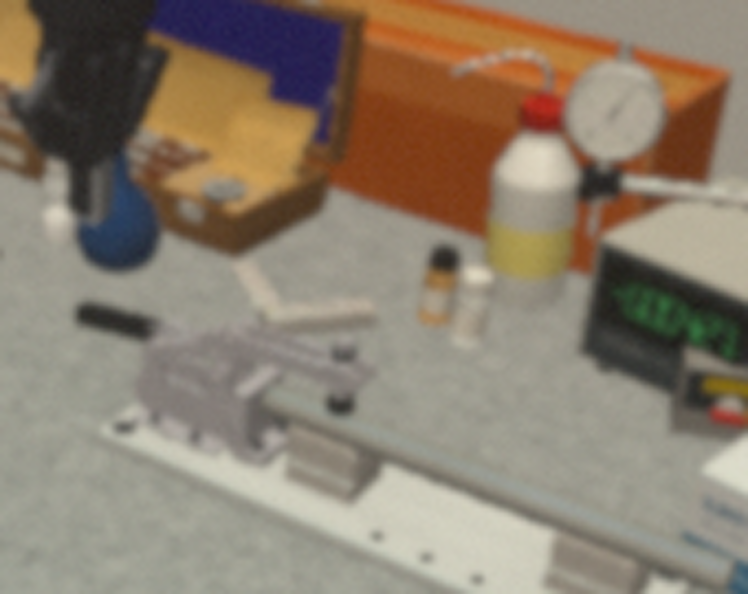

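The clamp sprang back and the foot is on the rod at (340,403). I'll compare the handle's position with the locked position given in the task.

Run:
```python
from h import *
D=np.load("scene.npz")
s=cv2.imread("pr3_raw.png");a,b,S=240,165,9
u=cv2.resize(s[b:b+60,a:a+85],None,fx=S,fy=S,interpolation=cv2.INTER_CUBIC)
for y,z,c in((.261,.059,(0,0,255)),(.262,.068,(0,255,255)),(.265,.084,(0,255,0)),(.268,.100,(255,0,0))):
    p=(proj([fx(0,y,z)],D["K"],D["V"])[0]-[a,b]+.5)*S+[9,12]; cv2.circle(u,tuple(int(v) for v in p),4,c,1)   # +(~1,1.3)px measured scene bias
for y,z in((.088,.058),(.088,.048),(.134,.058)):
    p=(proj([fx(0,y,z)],D["K"],D["V"])[0]-[a,b]+.5)*S+[9,12]; cv2.circle(u,tuple(int(v) for v in p),4,(255,0,255),1)
cv2.imwrite("pics/hd.png",u)
```

```text
(no output)
```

View pics/hd.png

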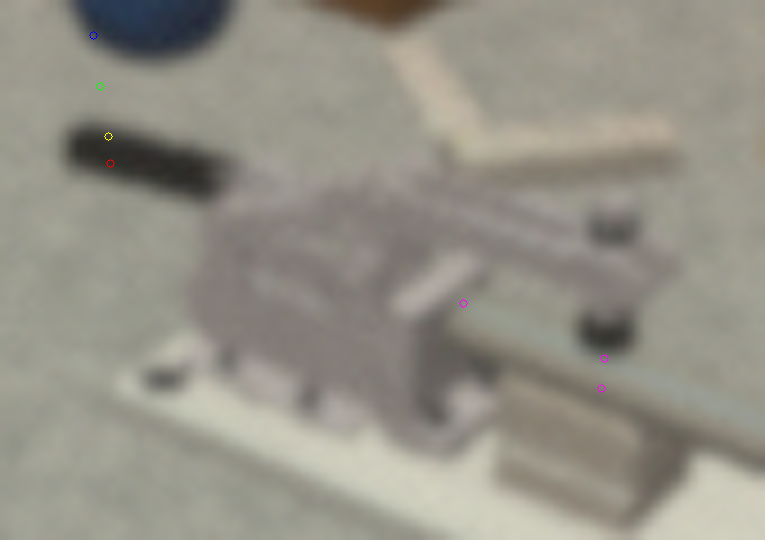

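The black handle's centre at x=108 reads y≈149, between the 68 mm marker (136) and the 59 mm marker (163), so one view is marginal. I'll measure the handle-to-arm angle in the clamp's plane and press again gently to find where it stops.

Run:
```python
from press import *
bot.servo_line(fx(0,.261,.071+T),q,velocity=.1); bot.dwell(.1); f0=get_obs()["wrist_force"]; tip=.071
while tip>.060:
    tip-=.001
    bot.servo_line(fx(0,.261,tip+T),q,velocity=.01)
    F=[];
    for k in range(3): F.append(get_obs()["wrist_force"]); bot.dwell(.02)
    o=get_obs(); d=np.mean(F,0)-f0
    print("tip %.4f act %.4f Fz %.1f Fy %.1f"%(tip,o["position"][2]-T,d[2],d[:2]@YD))
    if d[2]>9: break
pic("pr4","scene")
bot.servo_line(fx(0,.261,.10),q,velocity=.1)
bot.servo_line(fx(0,.30,.24),q,velocity=.2); st()
pic("pr5","scene");pic("pr5t","top")
def show(n,a,b,c,d,S,out):
    s=cv2.imread(n)[b:d,a:c]; cv2.imwrite(out,cv2.resize(s,None,fx=S,fy=S,interpolation=cv2.INTER_CUBIC))
show("pr5_raw.png",240,165,325,225,9,"pics/pr5.png"); show("pr4_raw.png",240,165,325,225,9,"pics/pr4.png")
```

```text
tip 0.0700 act 0.0703 Fz 0.1 Fy -0.0
tip 0.0690 act 0.0690 Fz -0.4 Fy -0.5
tip 0.0680 act 0.0679 Fz -0.3 Fy -0.7
tip 0.0670 act 0.0670 Fz -0.5 Fy -0.3
tip 0.0660 act 0.0660 Fz -0.1 Fy 0.1
tip 0.0650 act 0.0651 Fz 1.6 Fy -0.1
tip 0.0640 act 0.0643 Fz 4.8 Fy -0.9
tip 0.0630 act 0.0634 Fz 5.8 Fy -0.9
tip 0.0620 act 0.0624 Fz 6.3 Fy -0.9
tip 0.0610 act 0.0615 Fz 6.7 Fy -1.3
tip 0.0600 act 0.0606 Fz 7.2 Fy -1.9
 t35.55 [0.6013 0.2207 0.2385] F [-0.3049 -0.5727 -0.105 ] M [-0.0063  0.034   0.0376] w0.0001
```

View pics/pr5.png

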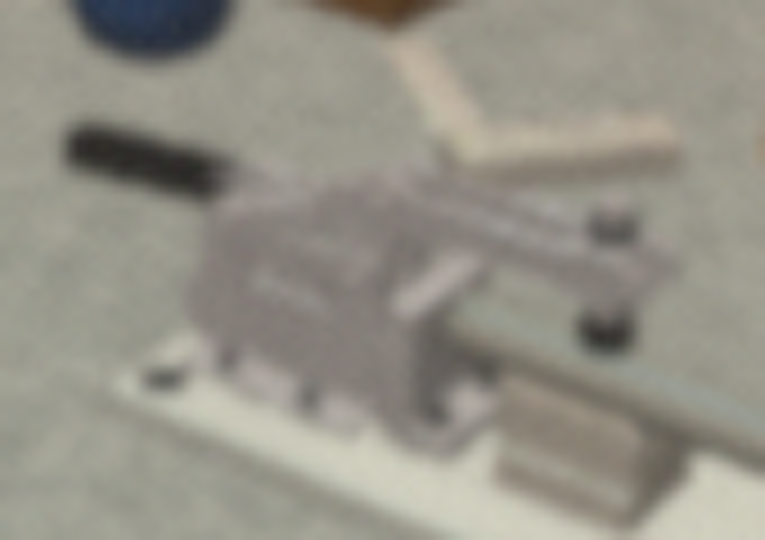

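View pics/pr4.png

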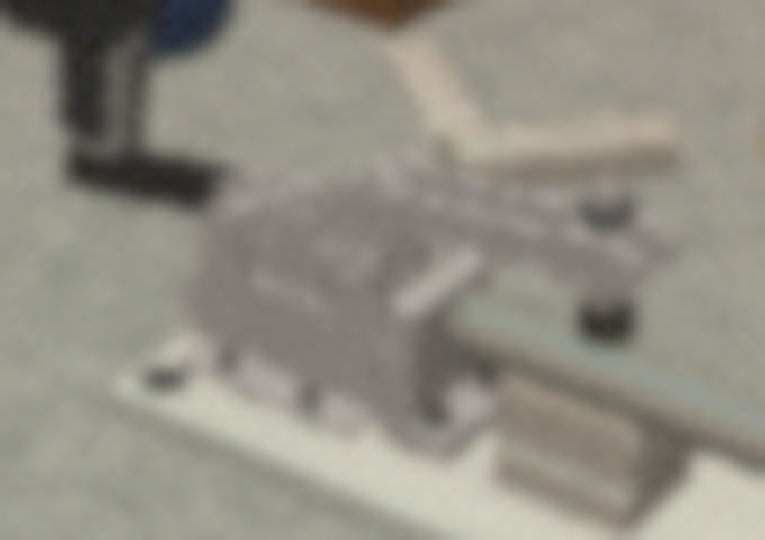

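Run:
```python
from h import *
D=np.load("scene.npz");K,V=D["K"],D["V"]
Rm=V[:3,:3];C=-Rm.T@V[:3,3]
def pl(p,S=9,a=240,b=165):
    px=(np.array(p,float)-[9,12])/S-.5+[a,b]; d=Rm.T@np.linalg.inv(K)@np.r_[px,1]
    t=((NEST-C[:2])@XD)/(d[:2]@XD); P=C+t*d; return np.array([(P[:2]-NEST)@YD,P[2]])*1e3
h1,h2=pl((75,147)),pl((212,181)); print("handle",h1,h2,"slope deg",np.degrees(np.arctan2(*(h1-h2)[::-1])))
print("foot bottom",pl((607,350)))
a=cv2.imread("pr5t_raw.png")[115:185,200:385]; cv2.imwrite("pics/fin_top.png",cv2.resize(a,None,fx=4.2,fy=4.2,interpolation=cv2.INTER_CUBIC))
full=cv2.imread("pr5_raw.png"); cv2.imwrite("pics/fin_sc.png",cv2.resize(full,None,fx=1.5,fy=1.5))
```

```text
handle [274.7297  59.8372] [222.9559  66.2777] slope deg -7.091004605760861
foot bottom [87.5824 60.9265]
```

View pics/fin_top.png

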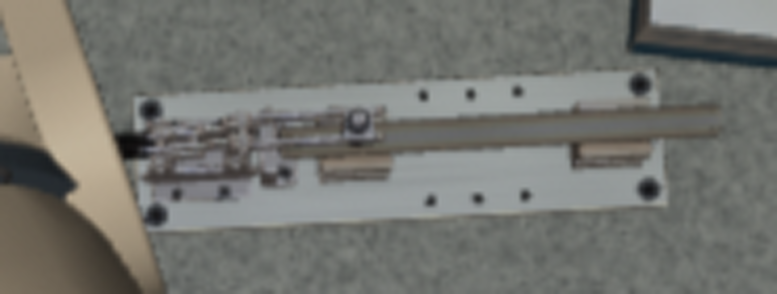

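View pics/fin_sc.png

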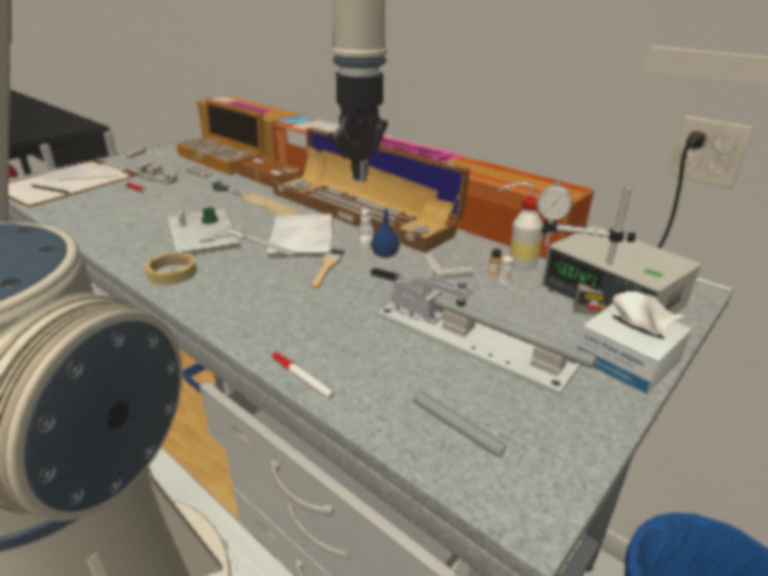

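The handle grip reads about 61.5 mm high. The foot's lower face reads 61 mm where the rod's top is 58 mm, so the view reads about 3 mm high, which puts the handle near 58.5 mm: locked. The rod's free end is still at col ~371, and the bystanders haven't moved. Handing in.

```bash
python3 -c "
from workcell import hand_in,get_obs
print(get_obs()['time_s'],get_obs()['wrist_force']); hand_in()"
```

```text
35.65 [ 0.68585268 -0.57463687  0.2808551 ]
the job is handed in; nothing more can be done
```

I laid the long rod into both V-blocks, slid it against the end stop and released it with the clamp still open. I then pressed the clamp handle down until it would go no further, and handed in at 35.7 s with the robot clear of everything. The job gives no verdict, so the lock rests on the checks below.

**Checks that agreed:**
- **Rod:** it met the stop with about 8 N along the grooves. Its free end was at image column 371 (371.2 predicted) after release and after clamping, and it lay in both grooves.
- **Handle:** it met firm resistance at the same height on both presses.
- **Foot:** in the last picture it rests on the rod, over the V-block next to the stop.
- **Bystanders:** the short rod, the pen and the brush look unmoved in the last picture.

**What did not fit cleanly:**
- **Pressed too far:** I took the handle about 13 mm past its stop, which lifted the arm and foot off the rod for a moment. They went back when I eased off. The second press also went about 5 mm past the stop and lifted the foot slightly; it was back on the rod afterwards.
- **Handle height:** the last picture put the grip at about 61.5 mm, against 59 mm when locked. That view also read the foot about 3 mm too high, which would put the grip near 58.5 mm.
- **Not measured:** I could not read the handle's joint angle or the foot's force directly.

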